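# Stop the coasting turntable and lock it with its pin

### The arm

A 6-joint arm with a two-finger parallel gripper is mounted at the origin on the work surface. World frame = base frame: x ahead of the robot, y to its left, z up, the work surface at z = 0. Lengths are in m, angles in rad, forces in N, time in s.
With the tool pointing down it reaches from about 0.325 to 0.925 m from the base axis. Payload 3.1 kg.
Tool frame: the origin (TCP) lies midway between the tips of the shut fingers; the grasp point (between the pads) lies 19 mm behind it; z points along the fingers, y is the line along which they close (so a half turn about z gives the same grasp; the last joint's range is limited). The gripper opens to 85 mm and grips with 20 to 120 N. Pads are 22 mm wide; open, the fingers measure 114 mm over their backs; the gripper's body (76 mm by 85 mm) begins 54 mm behind the grasp point. The pads swing forward as they close: fully open they stand 13 mm farther back than shut.
Start: joints at [1.078, 0.217, 1.613, -0, 1.311, -0.112], TCP at [0.232, 0.58, 0.231] pointing down, gripper open.
Joint ranges: [-2.75, 2.75], [-0.78, 2.1], [0.31, 2.55], [-1.13, 4.27], [0.13, 2.63], [-2.58, 2.58]. Speed limits (rad/s): [2.79, 2.79, 3.14, 3.14, 3.14, 3.14].

### API

Orientations are given as a rotation vector (axis times angle).
In Python, from bench import readout, capture, camera_info, job gives the robot as it stands. The module is installed in compiled form; this text tells all that it offers.
- The arm moves only by the tool drive_tool, never from a script. Its argument "targets" is a list of rows, each an object with "grip": the opening, from 0 (shut) to 1 (fully open); "slide": the shift along the world's x, y, z in mm, a list of three; "turn": the turn about the world's z in rad. In form: [{"grip": grip, "slide": [tx, ty, tz], "turn": turn}, ...]. A call has 1 to 8 rows; each row shifts and turns the commanded pose from where the row before left it; what a row does not reach is not made up. A row lasts 1/8 s, in which the tool goes at most 62.5 mm and 10.7 degrees, less where a joint would pass 70% of its speed; a pose out of reach is approached as far as the arm can. A call is refused whole if a number of a shift passes 62.5 or a number of a turn 0.188, either way. A call with a gripper value outside its range is refused whole. The fingers move at their own pace and stop on an object; "squeeze" is the grip in N (left out, the last holds). Time passes only in rows, so rows that do not move let the fingers close. It gives the time, the measured TCP pose, the force, the opening and the grip force at its end, in the units of the state.
- readout.get_state(): the state, without advancing time (a new reading comes with each control period).
- capture(name): name is "scene" or "top"; returns the picture (400x640x3 uint8, red, green, blue); there is no depth.
- camera_info(name): a dict with "intrinsics" (3x3 intrinsics, pixels), "D" ([k1, k2, p1, p2, k3] as OpenCV has them; the pictures are not rectified), "T" (4x4, takes a point from camera to world coordinates). Camera axes: x right, y down, z forward; pixel columns grow to the right and rows downward; lengths in m; the calibration is good to about 2 mm. A picture is of the moment at which its call begins. camera_info takes no time and is no camera call.
- job.sign_off(): hands the job in; it is judged then, once.
The state is a dict: "time_s": time; "q": joint angles; "joint_vel": joint speeds; "joint_torque": joint torques, N m; "ee_pos": TCP position; "orientation": TCP orientation; "wrist_force": force on the tool from outside, world axes, zero at the start; "wrist_torque": the same for the moment, N m; "finger_gap": finger opening in m; "grip_force": force on a finger pad.
Only numpy, scipy, OpenCV 4.12 (cv2) and the standard library are available. Lean on these libraries where they do the work, as an engineer would, in place of code of your own. Each camera call takes 0.05 s, during which the arm holds its last target. There are 200 camera calls.

### The job

The sculptor's turntable is still coasting round. Slow its deck with a light touch until it stands still with the hole in the deck right under the slot of the fixed bracket, then take the long square-headed lock pin from the wooden rack and push it through the slot into the hole, fully home with its collar down on the bracket, and let go. Never press on the deck with more than 20 N, by hand or with the pin, and leave the other things on the bench where they are.

Things in the scene. Friction and masses are not known exactly. Their poses are not given: they have to be found in the camera images.
- turntable: Fixed dark steel stand; origin on the bench under the deck's axle, z up, x from the axle towards the bracket. Foot 270 mm across. Bracket: post 30 x 50 mm at radius 153 to 183 mm, with a flat arm 50 mm wide, 12 mm thick, reaching in over the deck from radius 183 to 83 mm, underside 95 mm and top 107 mm above the bench. Nothing on the stand is higher than 111 mm.
- slot (a point): Centre of the slot in the bracket's arm, at the arm's top, 107 mm above the bench, 112 mm from the axle. The slot goes right through the 12 mm arm; 24 mm long along the radius (turntable x), 14.5 mm wide along the deck's direction of turning. The arm's underside is 20 mm above the deck.
- hole (a point): Centre of the round hole in the deck, at the level of the deck's top. 14.5 mm across with a 1 mm chamfer, right through the 15 mm deck, 112 mm from the axle. Below the deck there are 48 mm of free space.
- centre (a point): Centre of the deck's top, on the axle, about 75 mm above the bench. The deck is a plain flat steel disc, 280 mm across, 15 mm thick, about 7.6 kg and 0.07 kg m2, with nothing to grip. It rests on a springy mount and sinks about 1 mm per 5 N pressed on it. It can be turned by dragging it with a fingertip pressed on its top: slowly, it is heavy; lift off slowly or it drifts.
- deck (a joint): Deck's angle, rad, grows counter-clockwise from above, counts whole turns; after the start the hole is under the slot at 0 and multiples of 6.283. In the first 2 s or so the deck is given a start, then it coasts freely counter-clockwise at about 1.5 to 2.8 rad/s, left alone for three quarters of a minute or more. Once stopped it stays put.
- pin: Lock pin, loose steel, 0.12 kg, 86 mm long, upright in one of the rack's holes. Origin at the centre of its lower end, z towards its head. Round shank 12 mm across, 56 mm long, 2 mm chamfer at the foot; round collar 26 mm across from 56 to 62 mm; square grip 20 x 20 mm (sides along x, y) from 62 to 86 mm. Fully home, the collar rests on the arm, lower end 56 mm below the arm's top.
- rack: Fixed wooden pin rack 180 x 60 x 40 mm, long along its x; origin at the centre of its underside. Three holes 15 mm across, 30 mm deep, at x = -60, 0 and +60 mm; the lock pin and the two short pins stand in them in any order, their lower ends 10 mm above the bench.
- short1: Short steel pin standing in the rack, 46 mm long, round head 24 mm across, bystander; origin at its lower end.
- short2: Second short steel pin, same as the first, bystander; origin at its lower end.
- sander: Cork sanding block 110 x 60 x 30 mm, bystander; origin under its centre.
- driver: Screwdriver with yellow handle lying on the bench, bystander; origin under its middle, handle to its -x.
- offcut: Plywood offcut 90 x 35 x 20 mm, bystander; origin under its centre.
- tape: Empty cardboard roll, 90 mm across, 25 mm high, bystander; origin under its centre.
Mind the look-alikes: they are no part of the job. Leave any orange or pink look-alike of the pin alone.

How it is judged:
On the way:
1. the deck stands still with its hole under the bracket's slot (within 4 mm) (horizontal distance between hole and slot below 0.004 m and velocity of joint deck between -0.03 and 0.03 rad/s), for 0.3 s.
At the end, for the whole second after the job is handed in: The deck is still with its hole under the slot (within 5 mm), and the lock pin stands in slot and hole, released and at rest: its lower end within 4 mm of the hole's centre seen from above and at least 53 mm below the top of the bracket's arm (collar down to within 3 mm), upright within 0.12 rad (horizontal distance between pin and hole below 0.004 m and horizontal distance between hole and slot below 0.005 m and z of pin in the frame of slot between -0.06 and -0.053 m and angle between pin's own z axis and vertical below 0.12 rad and velocity of joint deck between -0.03 and 0.03 rad/s and linear speed of pin below 0.02 m/s); the robot touches nothing.
It fails at once if fingers, arm or pin press on the deck with more than 20 N (contact force between any of the fingers, the arm, pin and deck above 20 N).
It fails at once if one of the other things on the bench is moved by more than 25 mm (distance of any of short1, short2, sander, driver, offcut, tape from where it was at the start of the episode above 0.025 m).
It also fails if it takes over 72 s, if anything falls off the work surface, if the arm or the gripper's body presses on something with over 40 N, if the wrist force passes 120 N, or if a joint passes its speed limit or range.

## Working session

There is one attempt and no reset: what is moved stays moved. The work goes in short steps, Python scripts to look and compute and a tool call to move; the robot and the scene stay as the last step left them, time stands still between calls to the robot, and variables do not carry over. Pictures are saved under pics/ and viewed, at most 10 in all, crops included, and the job is handed in when it is done.

Besides the shell and the picture viewer there is one more tool, called after "Emit:" as name([rows], argument=value, ...), one row to a line, values as JSON. drive_tool: Moves the arm, as the interface text tells. Its arguments: {"type":"object","properties":{"targets":{"type":"array","items":{"type":"object","properties":{"grip":{"type":"number"},"slide":{"type":"array","items":{"type":"number"}},"turn":{"type":"number"}}}},"squeeze":{"type":"number"}},"required":["targets"]}

```bash
mkdir -p pics; python3 - <<'E'
from bench import readout,capture,camera_info
import cv2,numpy as np
for n in("scene","top"):
    im=capture(n);cv2.imwrite(f"pics/{n}0.png",im[:,:,::-1]);c=camera_info(n);print(n,np.round(c["intrinsics"],1).tolist(),c["D"],np.round(c["T"],3).tolist())
s=readout.get_state();print(s["time_s"],s["ee_pos"],s["orientation"],s["wrist_force"])
E
```

```text
scene [[390.5, 0.0, 317.0], [0.0, 390.5, 198.0], [0.0, 0.0, 1.0]] [-0.06446462  0.          0.          0.          0.        ] [[0.599, 0.559, -0.573, 1.139], [0.801, -0.42, 0.428, -0.384], [-0.001, -0.715, -0.699, 0.808], [0.0, 0.0, 0.0, 1.0]]
top [[519.1, 0.0, 322.9], [0.0, 519.1, 198.8], [0.0, 0.0, 1.0]] [0.03359429 0.         0.         0.         0.        ] [[0.018, -0.997, 0.068, 0.441], [-1.0, -0.019, -0.007, 0.062], [0.009, -0.068, -0.998, 1.817], [0.0, 0.0, 0.0, 1.0]]
0.1 [0.23191721 0.57958224 0.23008594] [-0.59448471 -3.08412867  0.00329062] [ 0.63492913 -0.16642868 -0.3859953 ]
```

View pics/top0.png

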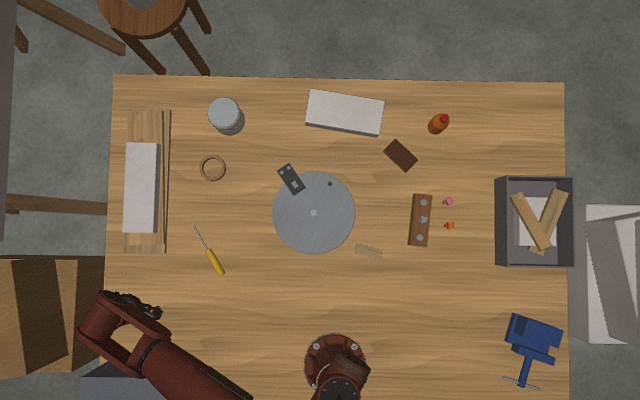

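View pics/scene0.png

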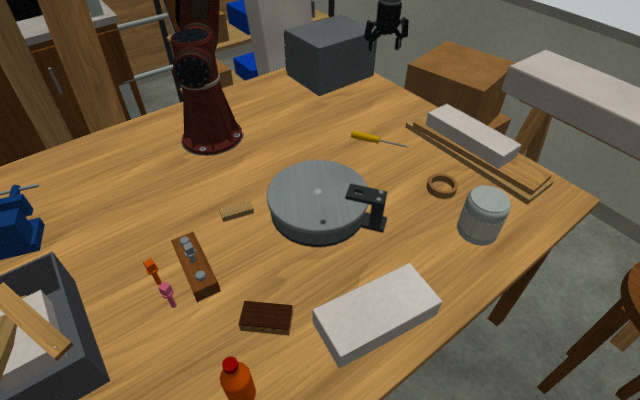

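The lock pin could be one of three heads in the rack, at top (422,202), (424,219) or (420,237). The look-alikes are pink at top (448,201) and orange at top (449,225), and I'm leaving those alone. Next I'll locate everything and check the rack in a close crop.

```bash
cat > h.py <<'E'
from bench import readout,capture,camera_info
import cv2,numpy as np
def ray(n,uv,z):
    c=camera_info(n);T=np.array(c["T"]);p=cv2.undistortPoints(np.array(uv,float).reshape(-1,1,2),np.array(c["intrinsics"]),np.array(c["D"]))[:,0]
    d=np.c_[p,np.ones(len(p))]@T[:3,:3].T;o=T[:3,3];return o+d*((z-o[2])/d[:,2])[:,None]
def proj(n,P):
    c=camera_info(n);T=np.linalg.inv(np.array(c["T"]));r=cv2.Rodrigues(T[:3,:3])[0]
    return cv2.projectPoints(np.array(P,float).reshape(-1,1,3),r,T[:3,3],np.array(c["intrinsics"]),np.array(c["D"]))[0][:,0]
def crop(im,x0,x1,y0,y1,k): return cv2.resize(im[y0:y1,x0:x1,::-1],None,fx=k,fy=k,interpolation=cv2.INTER_CUBIC)
E
python3 - <<'E'
from h import *
t=cv2.imread("pics/top0.png")[:,:,::-1];s=cv2.imread("pics/scene0.png")[:,:,::-1]
a=crop(t,265,365,160,260,4);b=crop(t,400,460,180,255,5);c=crop(s,140,240,220,310,4);d=crop(s,260,400,150,250,4)
W=np.zeros((600,800,3),np.uint8)
def put(i,x,y,w,h): W[y:y+h,x:x+w]=cv2.resize(i,(w,h))
put(a,0,0,400,400);put(b,400,0,160,200);put(c,400,200,400,360);put(d,560,0,240,171)
cv2.imwrite("pics/crop1.png",W)
print(ray("top",[(313.5,212.5)],.075),ray("scene",[(318,191.5)],.075))
print(ray("top",[(330,184)],.075))
print("heads short z56",ray("top",[(422,202),(424,219),(420,237)],.056),"long z96",ray("top",[(422,202),(424,219),(420,237)],.096))
E
```

```text
[[0.51367801 0.080203   0.075     ]] [[0.51947406 0.08122814 0.075     ]]
[[0.61080945 0.0264974  0.075     ]]
heads short z56 [[ 0.55717069 -0.28774979  0.056     ]
 [ 0.49951454 -0.2948221   0.056     ]
 [ 0.43836544 -0.28156549  0.056     ]] long z96 [[ 0.55452701 -0.27979453  0.096     ]
 [ 0.49818052 -0.2867062   0.096     ]
 [ 0.43842045 -0.27375072  0.096     ]]
```

View pics/crop1.png

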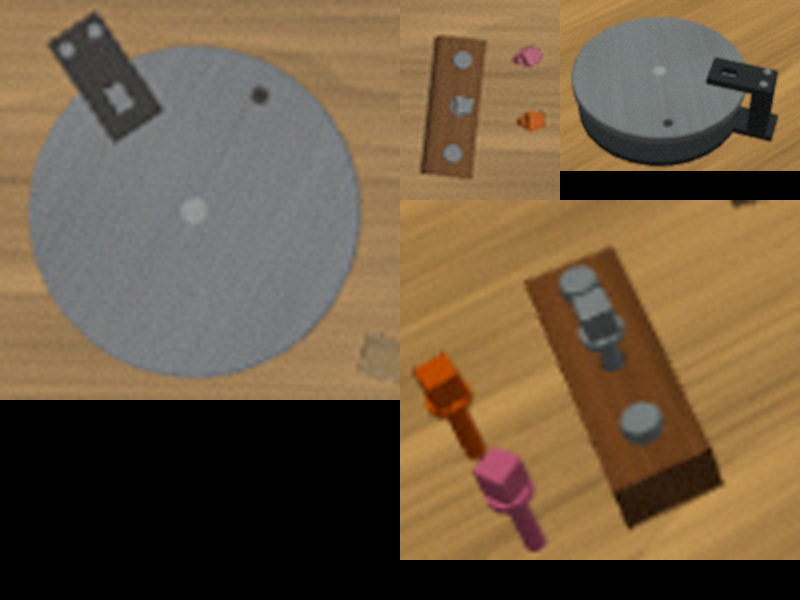

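The crop settles it: the lock pin is in the rack's middle hole, grey with a square head and a collar, at top px about (423,219). Round short pins sit on both sides of it. The deck's centre is at top px (313.5,212.5) and the slot is near (294.5,184). I'm moving towards the braking spot on the deck's robot side.

Emit:
drive_tool([
  {"grip":0,"slide":[22,-58,-12],"turn":0},
  {"grip":0,"slide":[22,-58,-12],"turn":0},
  {"grip":0,"slide":[22,-58,-12],"turn":0},
  {"grip":0,"slide":[22,-58,-12],"turn":0},
  {"grip":0,"slide":[22,-58,-12],"turn":0},
  {"grip":0,"slide":[22,-58,-12],"turn":0},
  {"grip":0,"slide":[22,-58,-12],"turn":0},
  {"grip":0,"slide":[22,-58,-12],"turn":0},
], squeeze=60)

```text
time_s: 1.1
ee_pos: [0.4065, 0.1194, 0.1359]
orientation: [0.594, 3.084, 0.0]
wrist_force: [1.9, 0.6, 0.9]
finger_gap: 0.0001
grip_force: 0.0
```

```bash
cat >> h.py <<'E'
def blobs(m,a0,a1):
    n,l,st,ce=cv2.connectedComponentsWithStats(m.astype(np.uint8));return [(int(st[i,4]),ce[i].round(2)) for i in range(1,n) if a0<=st[i,4]<=a1]
E
python3 - <<'E'
from h import *
t0=cv2.imread("pics/top0.png")[:,:,::-1].astype(int)
# deck: grey (low saturation, mid brightness) connected comp.
sat=t0.max(2)-t0.min(2);g=t0.mean(2)
box=np.zeros(g.shape,bool);box[150:265,262:365]=1
deck=(sat<28)&box
m=deck.astype(np.uint8);cs,_=cv2.findContours(m,cv2.RETR_EXTERNAL,cv2.CHAIN_APPROX_NONE);c=max(cs,key=cv2.contourArea)[:,0]
P=ray("top",c,.075)[:,:2]
from scipy.optimize import least_squares
r=least_squares(lambda v:np.hypot(P[:,0]-v[0],P[:,1]-v[1])-v[2],[.514,.08,.14],loss="soft_l1",f_scale=.002);print("deck",r.x)
cen=box&(sat<28)&(g>150);print("cap",blobs(cen,3,60))
dark=box&(g<75);L=blobs(dark,5,900);print(L)
n,l,st,ce=cv2.connectedComponentsWithStats(dark.astype(np.uint8));i=1+st[1:,4].argmax();cs,_=cv2.findContours((l==i).astype(np.uint8),cv2.RETR_EXTERNAL,cv2.CHAIN_APPROX_NONE)
R=cv2.minAreaRect(np.vstack(cs));print(R);q=cv2.boxPoints(R);Q=ray("top",q,.107);print(Q.round(4))
sl=(g>85)&box;x=g[176:194,286:304];print(x.astype(int))
E
```

```text
deck [0.51506437 0.08166752 0.13793746]
cap [(3, array([313.67, 210.67]))]
[(348, array([291.01, 179.03])), (12, array([329.5, 183.5]))]
((290.8832702636719, 178.83023071289062), (29.356491088867188, 14.2147216796875), 55.491477966308594)
[[0.6483 0.2043 0.107 ]
 [0.6759 0.1662 0.107 ]
 [0.5965 0.1094 0.107 ]
 [0.569  0.1475 0.107 ]]
[[ 59  65  63  62  62  60  57  67  60  65  59  63  90 123 122 121 121 123]
 [ 63  61  60  62  60  66  64  61  66  58  63  63  57 110 130 124 121 122]
 [ 61  58  60  64  60  58  66  61  65  61  63  64  52  82 120 123 126 125]
 [ 61  62  62  67  66  62  60  61  60  61  59  63  60  63  88 120 126 125]
 [ 64  60  57  58  58  61  54  73  82  67  60  64  60  59  60  98 127 128]
 [ 63  63  56  59  59  49  60 102 128 105  65  56  60  60  57  72 117 133]
 [ 58  63  62  58  68 103 117 127 131 124  84  55  63  64  61  58  92 123]
 [ 57  56  63  63  61  91 128 130 127 127 101  59  54  60  63  56  63 106]
 [ 61  54  59  61  60  57 110 130 125 127 124  97  72  62  63  64  53  78]
 [100  69  57  58  61  52  90 122 125 126 125 126  88  58  64  64  61  56]
 [124  86  49  61  61  58  61  87 120 129 132 122  80  61  59  61  60  57]
 [130 101  67  57  62  63  60  59 115 120  90  74  62  63  61  66  61  55]
 [127 123 104  66  61  60  60  53  87  79  60  59  56  63  62  59  59  57]
 [128 131 127  83  56  55  64  62  61  61  59  61  55  59  58  51  56 101]
 [129 132 127 104  62  59  62  59  61  62  56  57  62  60  54  77 108 129]
 [128 126 128 124  96  66  55  63  63  59  61  58  49  62 100 117 126 125]
 [125 125 123 127 126  84  57  64  61  57  59  58  77 107 126 130 125 125]
 [122 129 120 126 130 100  65  53  59  50  57 101 122 126 127 126 127 126]]
```

Emit:
drive_tool([
  {"grip":0,"slide":[0,0,-30],"turn":0},
  {"grip":0,"slide":[0,0,-20],"turn":0},
  {"grip":0,"slide":[0,0,0],"turn":0},
  {"grip":0,"slide":[0,0,0],"turn":0},
  {"grip":0,"slide":[0,0,0],"turn":0},
  {"grip":0,"slide":[0,0,0],"turn":0},
  {"grip":0,"slide":[0,0,0],"turn":0},
  {"grip":0,"slide":[0,0,0],"turn":0},
])

```text
time_s: 2.1
ee_pos: [0.4065, 0.1213, 0.0865]
orientation: [0.594, 3.085, 0.0]
wrist_force: [0.1, -0.1, -0.9]
finger_gap: -0.0004
grip_force: 0.0
```

```bash
cat >> h.py <<'E'
C=np.array([.515,.0817]);A=.615
def hole(save=None):
    out=[]
    for n in("top","scene"):
        t=readout.get_state()["time_s"];im=capture(n).astype(int);g=im.mean(2)
        if save: cv2.imwrite(f"pics/{save}_{n}.png",im[:,:,::-1].astype(np.uint8))
        a=np.linspace(0,2*np.pi,720,False);z=.075
        m=np.zeros(g.shape,np.uint8)
        for rr,v in((.124,1),(.1,0)): cv2.fillPoly(m,[proj(n,np.c_[C[0]+rr*np.cos(a),C[1]+rr*np.sin(a),a*0+z]).round().astype(np.int32)],v)
        for ar,_ in blobs((m>0)&(g<85),3,60):
            w=np.clip(110-g,0,60);yy,xx=np.mgrid[-4:5,-4:5];u,v=_.round().astype(int);ww=w[v-4:v+5,u-4:u+5]
            uv=((xx*ww).sum()/ww.sum()+u,(yy*ww).sum()/ww.sum()+v)
            d=ray(n,[uv],z)[0,:2]-C;out.append((n,round(t,2),ar,round(float(np.hypot(*d)),4),round(float((np.arctan2(d[1],d[0])-A+np.pi)%(2*np.pi)-np.pi),3)))
    return out
E
python3 - <<'E'
from h import *
for i in range(4): print(*hole("h%d"%i),sep="\n")
E
```

```text
('top', 2.1, 35, 0.1149, -0.156)
('top', 2.1, 32, 0.1146, 0.137)
('scene', 2.15, 4, 0.1308, 2.152)
('scene', 2.15, 11, 0.1126, 2.241)
('top', 2.2, 36, 0.1167, -0.147)
('top', 2.2, 34, 0.1146, 0.137)
('scene', 2.25, 4, 0.1343, 2.137)
('scene', 2.25, 12, 0.1087, 2.464)
('top', 2.3, 37, 0.1167, -0.147)
('top', 2.3, 33, 0.1145, 0.138)
('scene', 2.35, 5, 0.1338, 2.128)
('scene', 2.35, 12, 0.1089, 2.647)
('top', 2.4, 36, 0.1166, -0.148)
('top', 2.4, 32, 0.1146, 0.137)
('scene', 2.45, 5, 0.1337, 2.128)
('scene', 2.45, 10, 0.1091, 2.834)
```

Emit:
drive_tool([
  {"grip":0,"slide":[0,0,-9],"turn":0},
  {"grip":0,"slide":[0,0,-2],"turn":0},
  {"grip":0,"slide":[0,0,0],"turn":0},
])

```text
time_s: 2.88
ee_pos: [0.4059, 0.1211, 0.0748]
orientation: [-0.594, -3.084, 0.001]
wrist_force: [0.2, -0.8, 0.1]
finger_gap: -0.0002
grip_force: 0.0
```

```bash
python3 - <<'E'
from h import *
for i in range(2): print(*hole("i%d"%i),sep="\n")
print(readout.get_state()["wrist_force"],readout.get_state()["ee_pos"])
E
```

```text
('top', 2.88, 37, 0.1167, -0.148)
('top', 2.88, 33, 0.1126, 0.133)
('top', 2.88, 13, 0.1125, -2.713)
('scene', 2.92, 28, 0.1253, 2.153)
('scene', 2.92, 12, 0.1112, -2.596)
('top', 2.98, 37, 0.1167, -0.148)
('top', 2.98, 33, 0.1145, 0.137)
('top', 2.98, 12, 0.1124, -2.542)
('scene', 3.02, 29, 0.1253, 2.152)
('scene', 3.02, 12, 0.1119, -2.424)
[-0.30955231 -0.29941004  0.52890872] [0.40652687 0.12129912 0.07544154]
```

Emit:
drive_tool([
  {"grip":0,"slide":[0,0,-1],"turn":0},
  {"grip":0,"slide":[0,0,0],"turn":0},
])

```text
time_s: 3.32
ee_pos: [0.4064, 0.1212, 0.0744]
orientation: [-0.594, -3.085, 0.0]
wrist_force: [-0.0, -0.6, -0.1]
finger_gap: 0.0001
grip_force: 0.0
```

```bash
python3 - <<'E'
from h import *
for i in range(2): print(*[r for r in hole("j%d"%i) if abs(r[4])>.2],sep="\n")
print(readout.get_state()["wrist_force"],readout.get_state()["ee_pos"])
E
```

```text
('top', 3.33, 14, 0.112, -1.951)
('scene', 3.38, 31, 0.1246, 2.153)
('scene', 3.38, 14, 0.1138, -1.84)
('top', 3.42, 11, 0.1118, -1.79)
('scene', 3.48, 31, 0.1246, 2.153)
('scene', 3.48, 17, 0.1143, -1.683)
[-0.29343921  0.59138239 -0.06137585] [0.40636681 0.12125238 0.07435685]
```

Emit:
drive_tool([
  {"grip":0,"slide":[0,0,-1],"turn":0},
  {"grip":0,"slide":[0,0,0],"turn":0},
])

```text
time_s: 3.78
ee_pos: [0.4064, 0.1211, 0.0734]
orientation: [0.594, 3.085, -0.001]
wrist_force: [-1.1, -1.6, 1.2]
finger_gap: 0.0001
grip_force: 1.0
```

```bash
python3 - <<'E'
from h import *
for i in range(2): print(*[r for r in hole("k%d"%i) if abs(r[4])>.2],sep="\n")
print(readout.get_state()["wrist_force"],readout.get_state()["ee_pos"])
E
```

```text
('top', 3.77, 13, 0.1114, -1.284)
('scene', 3.83, 33, 0.1241, 2.154)
('scene', 3.83, 16, 0.1154, -1.214)
('top', 3.88, 12, 0.1116, -1.177)
('scene', 3.92, 33, 0.1242, 2.154)
('scene', 3.92, 16, 0.1155, -1.124)
[-1.33674226 -0.48974859  2.05510036] [0.40649178 0.12118067 0.07346459]
```

Emit:
drive_tool([
  {"grip":0,"slide":[0,0,1.5],"turn":0},
  {"grip":0,"slide":[0,0,0],"turn":0},
  {"grip":0,"slide":[0,0,-1.5],"turn":0},
  {"grip":0,"slide":[0,0,-0.5],"turn":0},
  {"grip":0,"slide":[0,0,-0.5],"turn":0},
])

```text
time_s: 4.6
ee_pos: [0.4065, 0.1214, 0.0726]
orientation: [0.595, 3.085, 0.001]
wrist_force: [-1.1, 0.3, 3.9]
finger_gap: 0.0003
grip_force: 1.9
```

```bash
python3 - <<'E'
from h import *
for i in range(2): print(*[r for r in hole("l%d"%i) if abs(r[4])>.2],sep="\n")
print(readout.get_state()["wrist_force"],readout.get_state()["ee_pos"])
E
```

```text
('top', 4.6, 13, 0.1113, -0.818)
('scene', 4.65, 37, 0.1232, 2.141)
('scene', 4.65, 16, 0.1157, -0.822)
('top', 4.7, 14, 0.1114, -0.82)
('scene', 4.75, 37, 0.1233, 2.141)
('scene', 4.75, 17, 0.1158, -0.821)
[-0.86018878  0.32667288  3.76378909] [0.40657272 0.12154735 0.07257668]
```

```bash
python3 - <<'E'
from h import *
im=cv2.imread("pics/l1_top.png").astype(float);g=im.mean(2)
w=np.clip((g-65)/60,0,1)[178:190,289:300];yy,xx=np.mgrid[178:190,289:300]
w[(xx-yy)<-1e9]=0
# keep blob around 294.8,184.4
d=np.hypot(xx-294.8,yy-184.2)<6.2;w=w*d;uv=((w*xx).sum()/w.sum(),(w*yy).sum()/w.sum());S=ray("top",[uv],.101)[0];print("top slot",uv,S,np.hypot(*(S[:2]-C)),np.arctan2(*(S[:2]-C)[::-1]))
s=cv2.imread("pics/l1_scene.png").astype(float);gs=s.mean(2);u,v=proj("scene",[[S[0],S[1],.107]])[0];print(u,v);u=int(u);v=int(v);print(gs[v-7:v+8,u-9:u+10].astype(int))
# deck centre fit on l1 using robust circle, excluding occluded
t=cv2.imread("pics/top0.png").astype(float).mean(2)
a=np.linspace(0,2*np.pi,360,False);E=[]
def prof(im,n,C0,z):
  out=[]
  for x in a:
    r=np.linspace(.125,.155,61);p=proj(n,np.c_[C0[0]+r*np.cos(x),C0[1]+r*np.sin(x),r*0+z]).astype(np.float32)
    q=cv2.remap(cv2.GaussianBlur(im,(0,0),.7).astype(np.float32),p[:,0],p[:,1],cv2.INTER_LINEAR).ravel();out.append((r[np.argmax(np.abs(np.gradient(q)))]))
  return np.array(out)
from scipy.optimize import least_squares
t3=cv2.imread("pics/top0.png").astype(float);t=t3[:,:,2]-t3[:,:,0]
R=prof(t,"top",C,.075);P=np.c_[C[0]+R*np.cos(a),C[1]+R*np.sin(a)]
r=least_squares(lambda v:np.hypot(P[:,0]-v[0],P[:,1]-v[1])-v[2],[.515,.08,.14],loss="cauchy",f_scale=.0007);print("deck",r.x)
print(readout.get_state()["q"].round(2))
E
```

```text
top slot (np.float64(294.39454137156673), np.float64(184.03886681637587)) [0.60586234 0.14515943 0.101     ] 0.11082898454048182 0.6096600121405816
357.34285166810616 190.6819739266675
[[125 120 107 101  99 107 121 123 129 132 130 126 128 127 126 130 132 128
  124]
 [127 112  66  47  56  70  82  92 100 109 120 129 131 126 127 126 130 129
  127]
 [123  94  49  42  47  42  46  47  51  65  79  93 104 107 110 120 126 128
  127]
 [110  72  45  46  44  45  46  43  45  46  41  46  53  56  75  85  92 102
  106]
 [100  49  45  46  45  45  46  44  40  40  50  44  45  45  43  45  46  48
   52]
 [ 90  45  42  46  43  43  43  42  48  50  46  41  44  46  43  44  44  44
   46]
 [ 68  47  45  41  44  44  38  33  40  41  36  42  42  43  43  46  46  48
   45]
 [ 50  45  48  42  46  43  33  26  19  22  27  31  35  33  40  44  45  45
   46]
 [ 42  47  45  42  44  43  29  25  22  20  24  23  19  24  26  40  50  42
   42]
 [ 47  44  45  49  44  37  54  67  63  50  33  23  19  21  20  33  44  43
   43]
 [ 43  47  46  44  47  43  64  81  80  69  63  72  67  67  48  38  47  49
   45]
 [ 45  47  47  43  44  48  45  45  50  54  72  80  80  78  62  40  45  45
   47]
 [ 46  48  46  46  47  48  45  45  45  45  46  48  47  49  50  48  48  46
   46]
 [ 33  37  39  41  41  45  49  48  49  45  46  46  44  43  43  46  49  47
   49]
 [ 20  22  23  30  29  34  41  40  42  44  48  44  47  44  46  42  45  46
   46]]
deck [0.51453883 0.08133089 0.1393977 ]
[ 0.12 -0.    2.19  0.    0.96 -1.07]
```

```bash
sed -i 's/^C=.*/C=np.array([.5145,.0813]);A=.610/' h.py; python3 - <<'E'
import numpy as np
inc=np.r_[.01,.02,.03,[.0384]*18,.03,.02,.01];a=2.786+np.r_[0,np.cumsum(inc)];p=115.2*np.c_[np.cos(a),np.sin(a)]
for d,i in zip(np.diff(p.round(1),axis=0),inc):print(d.round(1),round(i,3))
E
```

```text
[-0.4 -1.1] 0.01
[-0.7 -2.2] 0.02
[-1.1 -3.2] 0.03
[-1.2 -4.3] 0.038
[-1.1 -4.3] 0.038
[-0.8 -4.3] 0.038
[-0.7 -4.4] 0.038
[-0.6 -4.4] 0.038
[-0.4 -4.4] 0.038
[-0.2 -4.4] 0.038
[ 0.  -4.4] 0.038
[ 0.1 -4.5] 0.038
[ 0.3 -4.4] 0.038
[ 0.5 -4.4] 0.038
[ 0.7 -4.3] 0.038
[ 0.8 -4.4] 0.038
[ 1.  -4.3] 0.038
[ 1.1 -4.3] 0.038
[ 1.3 -4.2] 0.038
[ 1.5 -4.2] 0.038
[ 1.6 -4.1] 0.038
[ 1.4 -3.2] 0.03
[ 0.9 -2.1] 0.02
[ 0.6 -1. ] 0.01
```

Emit:
drive_tool([
  {"grip":0,"slide":[0,0,-0.8],"turn":0},
  {"grip":0,"slide":[-0.4,-1.1,0],"turn":0.01},
  {"grip":0,"slide":[-0.7,-2.2,0],"turn":0.02},
  {"grip":0,"slide":[-1.1,-3.2,0],"turn":0.03},
  {"grip":0,"slide":[-1.2,-4.3,0],"turn":0.038},
  {"grip":0,"slide":[-1.1,-4.3,0],"turn":0.038},
  {"grip":0,"slide":[-0.8,-4.3,0],"turn":0.038},
  {"grip":0,"slide":[-0.7,-4.4,0],"turn":0.038},
])

```text
time_s: 5.8
ee_pos: [0.4005, 0.0973, 0.0718]
orientation: [0.262, 3.13, -0.0]
wrist_force: [-1.1, -0.1, 6.1]
finger_gap: -0.0
grip_force: 2.6
```

Emit:
drive_tool([
  {"grip":0,"slide":[-0.6,-4.4,0],"turn":0.038},
  {"grip":0,"slide":[-0.4,-4.4,0],"turn":0.038},
  {"grip":0,"slide":[-0.2,-4.4,0],"turn":0.038},
  {"grip":0,"slide":[0,-4.4,0],"turn":0.038},
  {"grip":0,"slide":[0.1,-4.5,0],"turn":0.038},
  {"grip":0,"slide":[0.3,-4.4,0],"turn":0.038},
  {"grip":0,"slide":[0.3,-3,0],"turn":0.02},
  {"grip":0,"slide":[0.2,-1.4,0],"turn":0.018},
])

```text
time_s: 6.8
ee_pos: [0.4005, 0.0662, 0.0718]
orientation: [-0.154, 3.137, -0.001]
wrist_force: [-1.8, 0.7, 5.2]
finger_gap: 0.0001
grip_force: 2.6
```

```bash
python3 - <<'E'
from h import *
print(*[r for r in hole("m") if abs(r[4])>.16],sep="\n")
print(*[r for r in hole("m") if abs(r[4])>.16],sep="\n")
s=readout.get_state();print(s["wrist_force"],s["ee_pos"],np.hypot(*(s["ee_pos"][:2]-C)),np.arctan2(*(s["ee_pos"][:2]-C)[::-1]))
E
```

```text
('top', 6.8, 12, 0.1098, -0.267)
('scene', 6.85, 46, 0.1208, 2.61)
('scene', 6.85, 14, 0.1158, -0.348)
('top', 6.9, 14, 0.1099, -0.268)
('scene', 6.95, 46, 0.1208, 2.609)
('scene', 6.95, 16, 0.1158, -0.351)
[-1.35983141 -0.40705108  5.93428168] [0.40047293 0.06633063 0.07183404] 0.11500545848484223 -3.0110600596217525
```

```bash
cat >> h.py <<'E'
def hol2(n,im,ex,rad=3.6):
    """hole centroid near expected relative angle ex; weights within rad px of predicted point, local background"""
    g=im.astype(float).mean(2);p=proj(n,[[C[0]+.112*np.cos(A+ex),C[1]+.112*np.sin(A+ex),.075]])[0]
    yy,xx=np.mgrid[:400,:640]
    for _ in range(5):
        w=np.clip(115-g,0,70)*(np.hypot(xx-p[0],yy-p[1])<rad);p=np.array([(w*xx).sum(),(w*yy).sum()])/w.sum()
    d=ray(n,[p],.075)[0,:2]-C;return p.round(2),round(float(np.hypot(*d)),4),round(float((np.arctan2(d[1],d[0])-A+np.pi)%(2*np.pi)-np.pi),4)
E
python3 - <<'E'
from h import *
for f,e in(("l0",-.81),("l1",-.81),("m",-.32)):
  for n in("top","scene"):print(f,n,hol2(n,cv2.imread(f"pics/{f}_{n}.png"),e))
E
```

```text
l0 top (array([320.32, 179.92]), 0.1117, -0.8075)
l0 scene (array([336.32, 218.76]), 0.1161, -0.8131)
l1 top (array([320.37, 179.91]), 0.1118, -0.8091)
l1 scene (array([336.37, 218.75]), 0.1161, -0.8121)
m top (array([303.92, 180.81]), 0.1105, -0.304)
m scene (array([351.77, 209.32]), 0.1158, -0.3503)
```

Emit:
drive_tool([
  {"grip":0,"slide":[0.2,-1.7,0],"turn":0.015},
  {"grip":0,"slide":[0.6,-3.4,0],"turn":0.03},
  {"grip":0,"slide":[0.9,-4.5,0],"turn":0.04},
  {"grip":0,"slide":[1.1,-4.5,0],"turn":0.04},
  {"grip":0,"slide":[1.2,-4.4,0],"turn":0.04},
  {"grip":0,"slide":[1.4,-4.4,0],"turn":0.04},
  {"grip":0,"slide":[1.6,-4.3,0],"turn":0.04},
  {"grip":0,"slide":[1.5,-3.7,0],"turn":0.035},
])

```text
time_s: 8.0
ee_pos: [0.4091, 0.0351, 0.0719]
orientation: [-0.591, 3.085, -0.002]
wrist_force: [-1.0, -0.8, 5.5]
finger_gap: -0.0001
grip_force: 2.5
```

Emit:
drive_tool([
  {"grip":0,"slide":[1.2,-2.6,0],"turn":0.025},
  {"grip":0,"slide":[0.7,-1.6,0],"turn":0.015},
  {"grip":0,"slide":[0.2,-0.5,0],"turn":0.005},
  {"grip":0,"slide":[0,0,0],"turn":0},
])

```text
time_s: 8.5
ee_pos: [0.4112, 0.0305, 0.0719]
orientation: [-0.659, 3.071, -0.002]
wrist_force: [-0.9, -0.0, 6.0]
finger_gap: 0.0002
grip_force: 2.5
```

```bash
python3 - <<'E'
from h import *
t=[capture("top") for _ in range(4)];s=[capture("scene") for _ in range(4)]
t=np.mean(t,0);s=np.mean(s,0);cv2.imwrite("pics/n_top.png",t[:,:,::-1]);cv2.imwrite("pics/n_scene.png",s[:,:,::-1])
W=np.zeros((400,800,3),np.uint8);W[:,:400]=cv2.resize(crop(t,279,309,170,200,10),(400,400));W[:,400:]=cv2.resize(crop(s,340,380,175,215,10),(400,400));cv2.imwrite("pics/n_crop.png",np.clip(W.astype(float)*1.5,0,255))
print(t.mean(2)[178:191,286:303].astype(int))
S=readout.get_state();d=S["ee_pos"][:2]-C;print(S["wrist_force"],S["ee_pos"],np.hypot(*d),np.arctan2(d[1],d[0])+2*np.pi)
E
```

```text
[[ 61  60  62  62  64  63  60  62  63  62  62  63  58  85 119 128 126]
 [ 65  63  62  61  62  63  63  58  56  60  62  62  61  57  93 121 125]
 [ 62  63  59  62  61  61  56  75  81  67  59  61  62  59  62 103 123]
 [ 63  64  63  59  62  51  58 108 126 102  67  62  62  61  57  76 117]
 [ 59  64  63  60  66 101 116 130 124 106  73  61  62  67  60  60  94]
 [ 56  59  62  61  62  88 124 113  86  73  62  57  62  61  61  59  62]
 [ 64  59  61  60  58  57 109  92  57  59  58  68  65  62  63  59  59]
 [ 97  68  59  63  63  55  92  78  56  59  58  95  82  59  62  63  57]
 [127  86  56  61  63  60  65  64  66  60  75 102  80  60  63  61  64]
 [127 102  64  58  60  58  60  57 103  95  74  74  67  61  64  62  60]
 [121 121  96  67  56  64  65  58  90  81  59  63  57  61  60  59  61]
 [122 126 125  82  56  60  60  60  62  63  60  60  61  62  57  49  62]
 [120 121 126 102  63  59  61  59  62  60  62  61  60  57  57  79 103]]
[-0.78644473 -0.234203    5.77796966] [0.41116422 0.03061769 0.07188211] 0.11509552702866412 3.5975810290440107[ WARN:0@2.995] global loadsave.cpp:1063 imwrite_ Unsupported depth image for selected encoder is fallbacked to CV_8U.
```

View pics/n_crop.png

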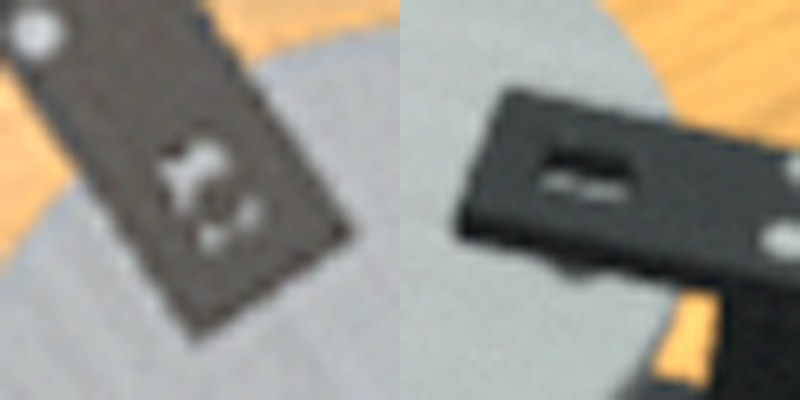

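```bash
cat >> h.py <<'E'
def slotcheck(tn,ref="pics/l1_top.png"):
    l=np.mean([cv2.imread(f"pics/{q}_top.png").astype(float).mean(2) for q in("l0","l1","i0","i1")],0)
    yy,xx=np.mgrid[:400,:640];m=(np.hypot(xx-294.4,yy-184)<6.5)&(l>75)
    d=np.clip(l-tn.mean(2),0,None)*m;p=((d*xx).sum()/d.sum(),(d*yy).sum()/d.sum())
    h=ray("top",[p],.075)[0,:2]-C
    w=np.clip(l-60,0,None)*m;q=((w*xx).sum()/w.sum(),(w*yy).sum()/w.sum());S=ray("top",[q],.101)[0,:2]-C
    f=lambda v:(np.hypot(*v).round(4),np.arctan2(v[1],v[0]).round(4))
    e=np.array([-np.sin(A),np.cos(A)]);return "hole",f(h),"slot",f(S),"tangential mm",1e3*(h-S)@e,"dark/slot",d.sum()/w.sum()
E
python3 - <<'E'
from h import *
print(slotcheck(cv2.imread("pics/n_top.png").astype(float)))
E
```

```text
('hole', (np.float64(0.1114), np.float64(0.6041)), 'slot', (np.float64(0.1113), np.float64(0.6109)), 'tangential mm', np.float64(-0.7610409543818777), 'dark/slot', np.float64(0.4904122534157577))
```

Emit:
drive_tool([
  {"grip":0,"slide":[0.2,-0.4,0],"turn":0.004},
  {"grip":0,"slide":[0.2,-0.4,0],"turn":0.004},
  {"grip":0,"slide":[0,0,0],"turn":0},
  {"grip":0,"slide":[0,0,0.5],"turn":0},
  {"grip":0,"slide":[0,0,0.5],"turn":0},
  {"grip":0,"slide":[0,0,0.5],"turn":0},
  {"grip":0,"slide":[0,0,1],"turn":0},
  {"grip":0,"slide":[0,0,10],"turn":0},
])

```text
time_s: 9.9
ee_pos: [0.4093, 0.0303, 0.0831]
orientation: [0.67, -3.065, -0.002]
wrist_force: [-0.3, 0.3, -0.4]
finger_gap: -0.0002
grip_force: 0.0
```

```bash
python3 - <<'E'
from h import *
for k in range(2):
  print(slotcheck(np.mean([capture("top")[:,:,::-1] for _ in range(3)],0)))
# rack & pin
t=cv2.imread("pics/top0.png").astype(int);b,g,r=t[:,:,0],t[:,:,1],t[:,:,2]
box=np.zeros(b.shape,bool);box[188:252,404:436]=1
brown=box&(r-b>25)&(r<125);cs,_=cv2.findContours((box&((r<125)|(r-b<25))).astype(np.uint8),cv2.RETR_EXTERNAL,cv2.CHAIN_APPROX_NONE)
R=cv2.minAreaRect(max(cs,key=cv2.contourArea));Q=ray("top",cv2.boxPoints(R),.04);print(R,Q.round(4),Q.mean(0))
for a,c in blobs(box&(r-b<22)&(r>80),5,100):print(a,c,ray("top",[c],.053)[0],ray("top",[c],.096)[0])
m=box&(r-b<22)&(r>75);m[:212]=0;m[227:]=0
print((r-b)[212:227,415:431]);print(r[212:227,415:431])
print(readout.get_state()["q"].round(3),readout.get_state()["ee_pos"],readout.get_state()["orientation"])
E
```

```text
('hole', (np.float64(0.1115), np.float64(0.6045)), 'slot', (np.float64(0.1113), np.float64(0.6109)), 'tangential mm', np.float64(-0.7168818921006264), 'dark/slot', np.float64(0.49126537255056374))
('hole', (np.float64(0.1116), np.float64(0.6043)), 'slot', (np.float64(0.1113), np.float64(0.6109)), 'tangential mm', np.float64(-0.7379216063937006), 'dark/slot', np.float64(0.4907928757989789))
((419.3506774902344, 219.6685028076172), (19.471370697021484, 51.818965911865234), 6.009006023406982) [[ 0.4123 -0.2403  0.04  ]
 [ 0.589  -0.2577  0.04  ]
 [ 0.5832 -0.3242  0.04  ]
 [ 0.4066 -0.3064  0.04  ]] [ 0.49777193 -0.28217178  0.04      ]
38 [422.95 202.08] [ 0.55715749 -0.29158047  0.053     ] [ 0.55432068 -0.28294973  0.096     ]
49 [422.63 219.18] [ 0.49891394 -0.29078275  0.053     ] [ 0.49749696 -0.28217146  0.096     ]
39 [419.15 237.  ] [ 0.43830579 -0.27927272  0.053     ] [ 0.43836627 -0.27094202  0.096     ]
[[65 65 68 63 61 66 61 66 68 61 67 68 67 65 60 67]
 [66 65 66 64 65 59 63 64 63 64 61 64 63 61 62 66]
 [59 65 58 67 62 66 63 71 65 63 73 67 69 62 62 65]
 [67 70 66 64 67 68 
[... 1027 characters left out ...]
8 123 124 126 128 120 110 119 143]
 [114 115 115 109 104  91  97 126 123 126 126 118 111 105 124 149]
 [114 115 113 113 100  91 109 127 120 129 126 117 106 108 125 150]
 [105 116 115 104 104  91 112 134 132 126 123 115 104 107 122 154]
 [113 116 115 107 102  96 103 108  99  99 102 105 100 107 136 160]
 [113 111 113 110 102  97 106 107 106 105 110 107 105 103 139 161]
 [115 118 115 108 106 111 117 115 111 113 118 111 112 109 138 163]
 [114 115 113 105 108 106 116 112 110 116 122 111 111 112 134 152]
 [111 113 107 108 108 113 116 110 112 118 115 115 108 106 139 149]]
[-0.097 -0.054  2.211 -0.     0.985 -2.098] [0.4107109  0.03017939 0.083835  ] [ 6.70482688e-01 -3.06866416e+00 -1.99801157e-04]
```

```bash
python3 - <<'E'
from h import *
t=np.mean([capture("top") for _ in range(4)],0);s=np.mean([capture("scene") for _ in range(6)],0)
np.save("ts.npy",[t,s])
W=np.zeros((480,800,3));W[:,:320]=cv2.resize(crop(t,412,432,204,234,16),(320,480));W[:,320:]=cv2.resize(crop(s,170,210,230,270,12),(480,480));cv2.imwrite("pics/p_crop.png",np.clip(W*1.2,0,255).astype(np.uint8))
E
```

```text
(no output)
```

View pics/p_crop.png

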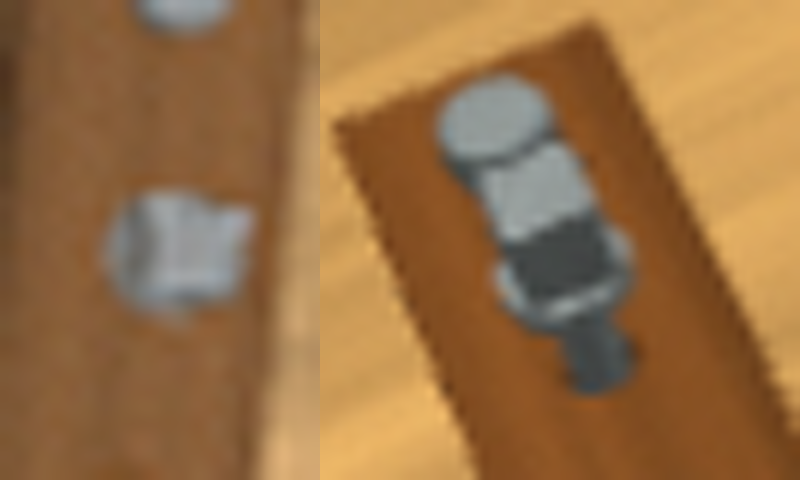

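The crop shows the middle pin's square head. Its top face has corners near scene px (183.5,245), (190.4,241.7), (193.5,248) and (186.3,251); the dark face below faces the camera, with the collar and shank under it.

```bash
python3 - <<'E'
from h import *
k=np.array([(482,180),(565,140),(602,215),(508,250)],float);uv=np.c_[169.5+(k[:,0]-320)/12,229.5+k[:,1]/12]
P=ray("scene",uv,.096)[:,:2];print(P.round(4),P.mean(0))
for i in range(4):d=P[(i+1)%4]-P[i];print(np.hypot(*d).round(4),np.degrees(np.arctan2(d[1],d[0])).round(1))
k=np.array([(160,190),(252,207),(243,300),(160,290)],float);uv=np.c_[411.5+k[:,0]/16,203.5+k[:,1]/16]
P=ray("top",uv,.096)[:,:2];print(P.round(4),P.mean(0))
k=np.array([(598,395)]);uv=np.c_[169.5+(k[:,0]-320)/12,229.5+k[:,1]/12];print("shank foot at rack top",ray("scene",uv,.04))
E
```

```text
[[ 0.4915 -0.2936]
 [ 0.4919 -0.2762]
 [ 0.5138 -0.2781]
 [ 0.5108 -0.2964]] [ 0.50199965 -0.28607182]
0.0174 88.9
0.022 -5.0
0.0186 -99.0
0.0195 171.5
[[ 0.51   -0.2784]
 [ 0.5069 -0.2974]
 [ 0.4876 -0.2957]
 [ 0.4893 -0.2785]] [ 0.49845867 -0.28748   ]
shank foot at rack top [[ 0.50725776 -0.28979201  0.04      ]]
```

Emit:
drive_tool([
  {"grip":0.55,"slide":[0,0,40],"turn":0},
  {"grip":0.55,"slide":[0,0,36],"turn":0},
  {"grip":0.55,"slide":[14.7,-52.8,0],"turn":-0.089},
  {"grip":0.55,"slide":[14.7,-52.8,0],"turn":-0.089},
  {"grip":0.55,"slide":[14.7,-52.8,0],"turn":-0.089},
  {"grip":0.55,"slide":[14.7,-52.8,0],"turn":-0.089},
  {"grip":0.55,"slide":[14.7,-52.8,0],"turn":-0.089},
  {"grip":0.55,"slide":[14.7,-52.8,0],"turn":-0.089},
])

```text
time_s: 11.7
ee_pos: [0.4995, -0.2885, 0.1599]
orientation: [0.168, 3.137, 0.0]
wrist_force: [1.0, 0.8, 1.1]
finger_gap: 0.047
grip_force: 0.0
```

Emit:
drive_tool([
  {"grip":0.55,"slide":[0,0,-15],"turn":0},
  {"grip":0.55,"slide":[0,0,0],"turn":0},
  {"grip":0.55,"slide":[0,0,0],"turn":0},
])

```text
time_s: 12.08
ee_pos: [0.4987, -0.285, 0.1444]
orientation: [-0.161, -3.136, -0.002]
wrist_force: [0.8, 0.2, 0.6]
finger_gap: 0.047
grip_force: 0.0
```

```bash
python3 - <<'E'
from h import *
S=readout.get_state();print(S["ee_pos"],S["orientation"],S["finger_gap"],S["q"].round(2))
t=capture("top");s=capture("scene");cv2.imwrite("pics/q_top.png",t[:,:,::-1]);
print(slotcheck(t[:,:,::-1]))
W=np.zeros((480,800,3));W[:,:320]=cv2.resize(crop(t,402,442,194,254,8),(320,480));W[:,320:]=cv2.resize(crop(s,150,230,200,280,6),(480,480));cv2.imwrite("pics/q_crop.png",W.astype(np.uint8))
E
```

```text
[ 0.49866059 -0.28501404  0.1444418 ] [-1.60597466e-01 -3.13603210e+00 -1.93985385e-03] 0.04698635968560562 [-0.64  0.2   1.8   0.    1.14 -2.11]
('hole', (np.float64(0.1115), np.float64(0.6044)), 'slot', (np.float64(0.1113), np.float64(0.6109)), 'tangential mm', np.float64(-0.7265220385535218), 'dark/slot', np.float64(0.45682560932393595))
```

View pics/q_crop.png

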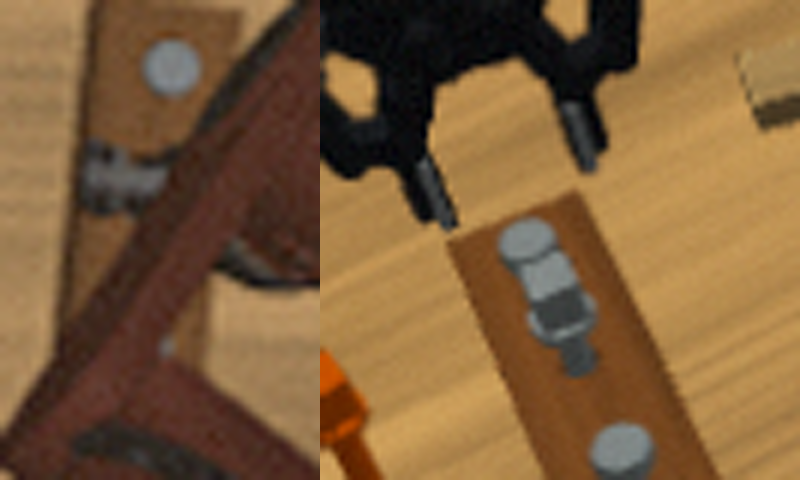

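Both fingers are above the rack and straddle the pin's head, with the fingertips at scene px (171,237) and (195,228). I'll compare the camera's tip midpoint with the measured TCP.

```bash
python3 - <<'E'
from h import *
uv=[(169.5+2+(448-320-12)/6*0+ (448-320)/6-20-1.5, 0)]
k=np.array([(448,225),(592,168)],float);uv=np.c_[149.5+(k[:,0]-320)/6,199.5+k[:,1]/6]
for z in(.146,.150):
  P=ray("scene",uv,z);print(z,P.round(4).tolist(),P.mean(0))
E
```

```text
0.146 [[0.5005, -0.3134, 0.146], [0.5066, -0.2582, 0.146]] [ 0.50357544 -0.2858118   0.146     ]
0.15 [[0.5044, -0.3138, 0.15], [0.5104, -0.259, 0.15]] [ 0.50741266 -0.28640707  0.15      ]
```

Emit:
drive_tool([
  {"grip":0.55,"slide":[0,-0.5,-40],"turn":0},
  {"grip":0.55,"slide":[0,0,-25],"turn":0},
  {"grip":0.55,"slide":[0,0,-6],"turn":0},
  {"grip":0.55,"slide":[0,0,0],"turn":0},
  {"grip":0.1,"slide":[0,0,0],"turn":0},
  {"grip":0.1,"slide":[0,0,0],"turn":0},
  {"grip":0.1,"slide":[0,0,0],"turn":0},
  {"grip":0.1,"slide":[0,0,0],"turn":0},
], squeeze=50)

```text
time_s: 13.18
ee_pos: [0.5005, -0.288, 0.0758]
orientation: [0.163, 3.135, -0.002]
wrist_force: [-0.7, -0.2, 7.3]
finger_gap: 0.019
grip_force: 49.7
```

Emit:
drive_tool([
  {"grip":0.1,"slide":[0,0,8],"turn":0},
  {"grip":0.1,"slide":[0,0,16],"turn":0},
  {"grip":0.1,"slide":[0,0,25],"turn":0},
  {"grip":0.1,"slide":[0,0,35],"turn":0},
  {"grip":0.1,"slide":[0,0,30],"turn":0},
  {"grip":0.1,"slide":[0,0,10],"turn":0},
  {"grip":0.1,"slide":[0,0,0],"turn":0},
  {"grip":0.1,"slide":[0,0,0],"turn":0},
])

```text
time_s: 14.18
ee_pos: [0.4982, -0.2864, 0.1963]
orientation: [-0.163, -3.135, -0.003]
wrist_force: [0.1, -0.0, -0.5]
finger_gap: 0.019
grip_force: 49.1
```

```bash
python3 - <<'E'
from h import *
S=readout.get_state();print(S["ee_pos"],S["orientation"],S["finger_gap"],S["wrist_force"],S["wrist_torque"])
s=capture("scene");cv2.imwrite("pics/r_scene.png",s[:,:,::-1]);u,v=proj("scene",[S["ee_pos"]])[0].astype(int);print(u,v)
cv2.imwrite("pics/r_crop.png",crop(s,u-50,u+50,v-40,v+60,6))
E
```

```text
[ 0.49822997 -0.28641877  0.19631231] [-1.62828048e-01 -3.13463129e+00 -2.70841156e-03] 0.018965914210175332 [ 0.06698425 -0.01266043 -0.53211387] [0.02275605 0.00225462 0.0156397 ]
176 215
```

View pics/r_crop.png

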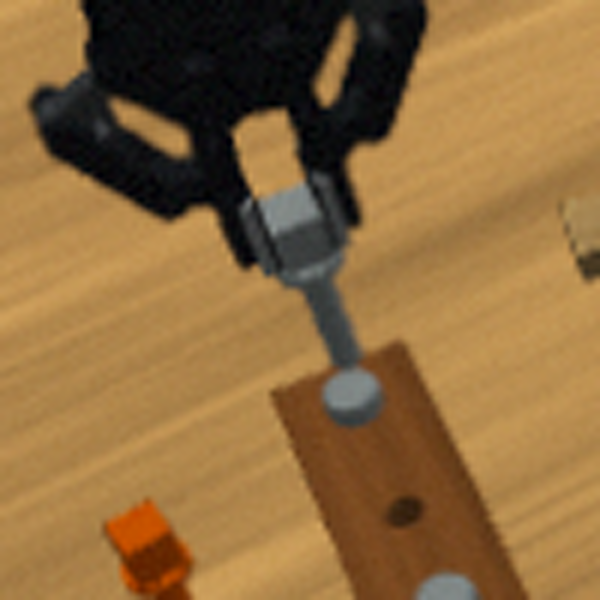

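The pin is held: the grip square sits between the pads, its foot is at crop (345,362), and the rack's middle hole is empty. Now carrying it over to the slot.

Emit:
drive_tool([
  {"grip":0.1,"slide":[9,36,4],"turn":0},
  {"grip":0.1,"slide":[14,56,4],"turn":0},
  {"grip":0.1,"slide":[14,56,0],"turn":0},
  {"grip":0.1,"slide":[14,56,0],"turn":0},
  {"grip":0.1,"slide":[14,56,0],"turn":0},
  {"grip":0.1,"slide":[14,56,0],"turn":0},
  {"grip":0.1,"slide":[14,56,0],"turn":0},
  {"grip":0.1,"slide":[9.5,40,0],"turn":0},
])

```text
time_s: 15.22
ee_pos: [0.6011, 0.1273, 0.2042]
orientation: [-0.16, -3.135, 0.0]
wrist_force: [0.5, -0.5, -1.9]
finger_gap: 0.0189
grip_force: 49.1
```

Emit:
drive_tool([
  {"grip":0.1,"slide":[5,19.5,0],"turn":0},
  {"grip":0.1,"slide":[0,0,0],"turn":0},
  {"grip":0.1,"slide":[0,0,0],"turn":0},
  {"grip":0.1,"slide":[0,0,0],"turn":0},
])

```text
time_s: 15.72
ee_pos: [0.6066, 0.1427, 0.2059]
orientation: [-0.166, -3.137, 0.001]
wrist_force: [0.0, 0.2, -0.1]
finger_gap: 0.0189
grip_force: 49.1
```

```bash
python3 - <<'E'
from h import *
S=readout.get_state();print(S["ee_pos"],S["orientation"],S["q"].round(2),S["wrist_force"])
s=np.mean([capture("scene") for _ in range(2)],0);t=capture("top");cv2.imwrite("pics/s_scene.png",s[:,:,::-1].astype(np.uint8));cv2.imwrite("pics/s_top.png",t[:,:,::-1])
W=np.zeros((560,800,3));W[:,:560]=crop(s,325,395,140,210,8);W[:240,560:]=crop(t,274,314,164,204,6);cv2.imwrite("pics/s_crop.png",np.clip(W*1.3,0,255).astype(np.uint8))
p=S["ee_pos"];print(proj("scene",[p,p-[0,0,.0645]]),proj("scene",[[.6057,.1451,.107]]))
E
```

```text
[0.60663183 0.14266343 0.20593542] [-1.66112426e-01 -3.13681553e+00  8.47102244e-04] [ 0.12  0.24  1.64 -0.    1.27 -1.35] [ 0.04544198  0.18721665 -0.07843249]
[[359.6247661  161.74950144]
 [357.75273886 181.43241558]] [[357.28493657 190.65730752]]
```

View pics/s_crop.png

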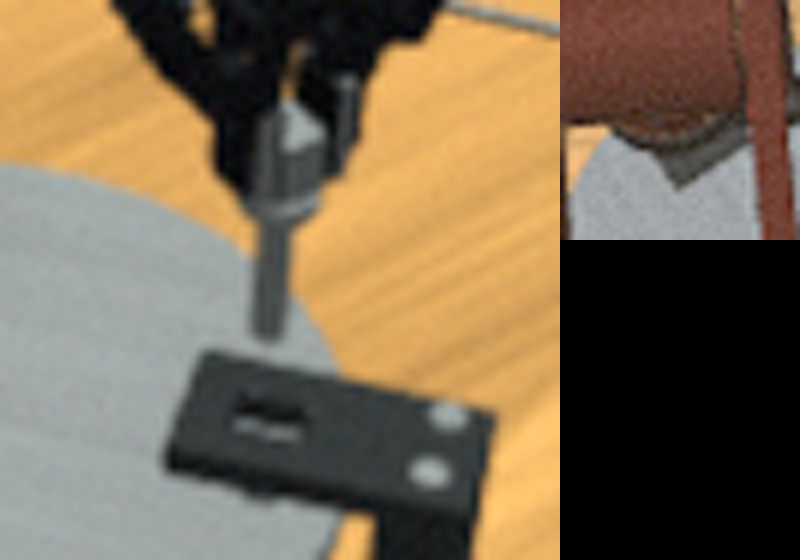

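```bash
python3 - <<'E'
from h import *
g=np.mean([cv2.imread(f"pics/{q}_scene.png").astype(float).mean(2) for q in("l0","l1","i0","j0","k0")],0)
yy,xx=np.mgrid[:400,:640];m=(abs(xx-358.2)<6)&(abs(yy-191.3)<4.5)
w=np.clip(abs(g-45)-4,0,14)*m;print(w[186:198,351:366].astype(int));q=((w*xx).sum()/w.sum(),(w*yy).sum()/w.sum());print(q,ray("scene",[q],.107))
s=cv2.imread("pics/s_scene.png").astype(float).mean(2);print(s[174:186,350:366].astype(int))
E
```

```text
[[ 0  0  0  0  0  0  0  0  0  0  0  0  0  0  0]
 [ 0  0  0  0  0  0  0  0  0  0  0  0  0  0  0]
 [ 0  0  0  0  0  0  0  0  0  0  0  0  0  0  0]
 [ 0  0  0  2  8  0  0  3  1  0  0  0  0  0  0]
 [ 0  0  0  7 14 14 14 13 11  8  5  2  0  0  0]
 [ 0  0  0 10 14 14 14 14 14 14 14 14  0  0  0]
 [ 0  0  4  5 14 14  0  9 14 14 14 14  7  0  0]
 [ 0  0  0 13 14 14 14 14 14 14 14  0  2  0  0]
 [ 0  0  0  0  0  2  7 14 14 14 14 13  0  0  0]
 [ 0  0  0  0  0  0  0  0  0  0  2  1  0  0  0]
 [ 0  0  0  0  0  0  0  0  0  0  0  0  0  0  0]
 [ 0  0  0  0  0  0  0  0  0  0  0  0  0  0  0]]
(np.float64(358.1372549019607), np.float64(191.86783320923303)) [[0.61052063 0.14384828 0.107     ]]
[[125 125 126 128 125 126 100  62  58  57  63 105 125 123 122 118]
 [125 125 124 125 125 124  97  57  59  56  65 105 123 120 118 119]
 [127 125 124 125 125 124  95  56  59  58  67 104 120 120 120 121]
 [126 125 129 128 127 125  94  57  59  58  71 104 124 123 124 126]
 [129 131 128 129 125 120  89  58  59  56  72 107 123 126 128 129]
 [130 129 128 127 129 118  84  58  59  55  78 113 124 126 127 125]
 [126 128 128 130 128 120  85  56  59  56  87 119 129 126 127 125]
 [126 125 122 125 127 119  91  61  58  59  91 122 126 128 123 125]
 [130 127 125 126 126 125 113  89  79  82 106 122 127 130 129 123]
 [110 102 105 110 119 123 126 119 111 115 122 125 127 124 123 125]
 [ 69  50  57  72  85  93 101 106 113 123 124 126 126 124 125 125]
 [ 52  46  45  45  47  46  51  65  77  93 102 104 110 117 123 125]]
```

Emit:
drive_tool([
  {"grip":0.1,"slide":[3,1,-10],"turn":0},
  {"grip":0.1,"slide":[0,0,-10],"turn":0},
  {"grip":0.1,"slide":[0,0,-8],"turn":0},
  {"grip":0.1,"slide":[0,0,0],"turn":0},
  {"grip":0.1,"slide":[0,0,0],"turn":0},
])

```text
time_s: 16.5
ee_pos: [0.6099, 0.1454, 0.1781]
orientation: [0.163, 3.137, 0.0]
wrist_force: [-0.1, 0.3, -0.5]
finger_gap: 0.0188
grip_force: 49.1
```

```bash
python3 - <<'E'
from h import *
S=readout.get_state();print(S["ee_pos"],S["wrist_force"],S["wrist_torque"])
s=np.mean([capture("scene") for _ in range(4)],0);cv2.imwrite("pics/u_scene.png",s[:,:,::-1].astype(np.uint8))
cv2.imwrite("pics/u_crop.png",np.clip(crop(s,338,382,165,205,14)*2.,0,255).astype(np.uint8))
print(s.mean(2)[182:200,350:366].astype(int))
E
```

```text
[0.60987505 0.14544886 0.17806414] [-0.08100963  0.25684696 -0.46979276] [ 0.02138884 -0.02335332 -0.06027254]
[[126 125 127 125 126 125 125 100  63  57  56  66 107 128 128 127]
 [110 102 104 111 117 121 124  97  59  58  57  69 106 127 127 125]
 [ 70  49  57  73  84  94 103  82  57  60  58  71 106 124 125 125]
 [ 51  45  45  45  47  43  51  57  57  59  57  72 104 118 123 126]
 [ 46  46  46  46  45  46  45  52  57  59  57  65  76  85  94 101]
 [ 45  45  43  44  44  44  46  51  58  59  57  57  50  45  44  52]
 [ 45  45  44  44  43  44  43  51  57  56  58  56  51  46  47  46]
 [ 45  44  45  44  37  34  35  49  61  59  58  56  47  45  47  45]
 [ 46  45  44  43  35  23  21  37  48  51  49  42  39  47  48  44]
 [ 47  44  44  41  30  21  24  21  30  33  25  24  27  40  50  45]
 [ 45  45  43  39  54  68  64  50  32  26  20  21  23  34  45  45]
 [ 44  45  46  42  63  80  80  68  64  72  67  62  47  39  45  45]
 [ 45  46  45  46  46  46  51  56  70  83  79  80  62  41  45  44]
 [ 48  46  48  46  44  46  46  46  47  45  46  51  50  46  45  47]
 [ 36  41  44  43  45  47  47  45  47  46  46  48  45  46  47  47]
 [ 27  28  32  35  38  40  42  44  46  48  47  44  46  46  46  46]
 [ 22  19  19  21  24  27  34  34  37  38  43  45  49  47  45  46]
 [ 34  25  20  20  19  20  23  19  19  23  28  35  38  38  41  43]]
```

View pics/u_crop.png

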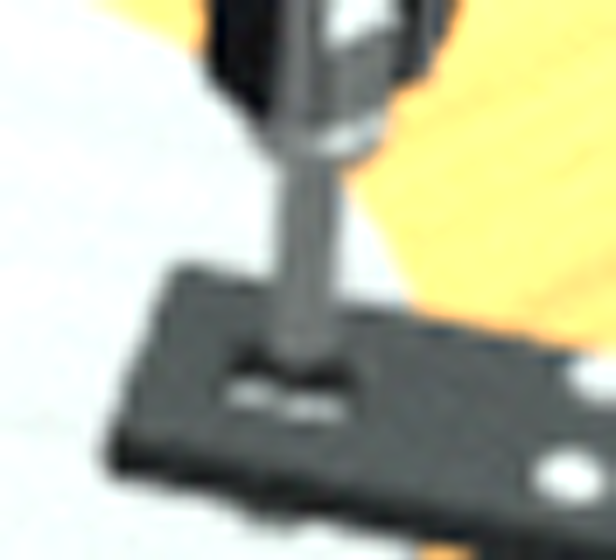

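Emit:
drive_tool([
  {"grip":0.1,"slide":[-1,-2,0],"turn":0},
  {"grip":0.1,"slide":[0,0,-3],"turn":0},
  {"grip":0.1,"slide":[0,0,-2],"turn":0},
  {"grip":0.1,"slide":[0,0,-2],"turn":0},
  {"grip":0.1,"slide":[0,0,-1],"turn":0},
  {"grip":0.1,"slide":[0,0,-1],"turn":0},
  {"grip":0.1,"slide":[0,0,0],"turn":0},
])

```text
time_s: 17.58
ee_pos: [0.6087, 0.1434, 0.1689]
orientation: [-0.163, -3.137, 0.0]
wrist_force: [0.2, 0.5, 0.1]
finger_gap: 0.0189
grip_force: 49.1
```

Emit:
drive_tool([
  {"grip":0.1,"slide":[0,0,-1],"turn":0},
  {"grip":0.1,"slide":[0,0,-1],"turn":0},
  {"grip":0.1,"slide":[0,0,-1],"turn":0},
  {"grip":0.1,"slide":[0,0,0],"turn":0},
])

```text
time_s: 18.08
ee_pos: [0.6087, 0.1433, 0.1659]
orientation: [-0.163, -3.137, 0.0]
wrist_force: [-0.8, 0.5, -0.8]
finger_gap: 0.0195
grip_force: 49.1
```

Emit:
drive_tool([
  {"grip":0.1,"slide":[0,0,-2],"turn":0},
  {"grip":0.1,"slide":[0,0,-2],"turn":0},
  {"grip":0.1,"slide":[0,0,-2],"turn":0},
  {"grip":0.1,"slide":[0,0,-2],"turn":0},
  {"grip":0.1,"slide":[0,0,-2],"turn":0},
  {"grip":0.1,"slide":[0,0,0],"turn":0},
])

```text
time_s: 18.82
ee_pos: [0.6086, 0.1433, 0.1557]
orientation: [-0.163, -3.137, 0.0]
wrist_force: [-0.2, -0.8, -1.6]
finger_gap: 0.0191
grip_force: 49.1
```

```bash
python3 - <<'E'
from h import *
S=readout.get_state();print(S["ee_pos"],S["wrist_force"],S["wrist_torque"],S["finger_gap"])
s=np.mean([capture("scene") for _ in range(2)],0);print(s.mean(2)[184:200,350:366].astype(int))
E
```

```text
[0.60857589 0.14334525 0.15573962] [-0.18364295 -0.7877036  -1.62375144] [-0.00897849  0.04083352  0.00597785] 0.019089715400341385
[[ 71  50  54  72  86  94  81  58  58  55  74 103 121 127 128 124]
 [ 51  47  47  46  48  45  51  55  59  57  74  97 113 119 123 125]
 [ 47  43  48  46  47  47  51  56  59  57  63  64  71  84  93 103]
 [ 44  45  44  45  46  47  51  57  56  59  55  49  45  47  44  52]
 [ 47  42  44  44  44  42  51  58  57  59  58  50  48  47  44  47]
 [ 45  45  46  46  39  36  50  58  57  59  54  47  45  47  44  47]
 [ 47  46  46  46  33  33  47  58  57  57  49  36  37  45  51  46]
 [ 48  47  43  42  28  33  50  57  56  59  43  18  25  40  47  43]
 [ 46  43  46  37  53  64  57  56  57  56  42  23  24  36  47  46]
 [ 46  43  48  42  64  69  57  57  55  58  65  65  48  38  45  47]
 [ 47  45  47  46  45  48  46  45  50  60  70  80  64  42  46  45]
 [ 48  46  47  45  46  44  46  48  47  44  46  49  51  47  46  49]
 [ 35  41  41  45  48  46  48  45  46  45  46  44  49  46  47  44]
 [ 26  28  32  33  40  41  41  44  46  45  45  47  47  46  46  49]
 [ 20  22  21  24  24  30  31  34  39  38  42  42  42  46  45  45]
 [ 31  26  16  21  19  20  19  20  24  26  27  33  39  38  43  43]]
```

Emit:
drive_tool([
  {"grip":0.1,"slide":[0,0,-3],"turn":0},
  {"grip":0.1,"slide":[0,0,-3],"turn":0},
  {"grip":0.1,"slide":[0,0,-3],"turn":0},
  {"grip":0.1,"slide":[0,0,-3],"turn":0},
  {"grip":0.1,"slide":[0,0,-2],"turn":0},
  {"grip":0.1,"slide":[0,0,0],"turn":0},
])

```text
time_s: 19.68
ee_pos: [0.6086, 0.1433, 0.1417]
orientation: [-0.163, -3.137, 0.0]
wrist_force: [0.0, 0.1, -1.3]
finger_gap: 0.0188
grip_force: 49.1
```

Emit:
drive_tool([
  {"grip":0.1,"slide":[0,0,-1],"turn":0},
  {"grip":0.1,"slide":[0,0,-1],"turn":0},
  {"grip":0.1,"slide":[0,0,-1],"turn":0},
  {"grip":0.1,"slide":[0,0,0],"turn":0},
])

```text
time_s: 20.18
ee_pos: [0.6087, 0.1434, 0.1389]
orientation: [-0.163, -3.137, 0.0]
wrist_force: [0.0, 0.5, -1.2]
finger_gap: 0.0191
grip_force: 49.1
```

Foot is about level with the deck and there's no contact yet. Continuing in 1 mm steps.

Emit:
drive_tool([
  {"grip":0.1,"slide":[0,0,-1],"turn":0},
  {"grip":0.1,"slide":[0,0,-1],"turn":0},
  {"grip":0.1,"slide":[0,0,0],"turn":0},
])

```text
time_s: 20.55
ee_pos: [0.6088, 0.1434, 0.1369]
orientation: [-0.163, -3.137, -0.0]
wrist_force: [0.4, -0.5, -0.9]
finger_gap: 0.0191
grip_force: 49.1
```

Emit:
drive_tool([
  {"grip":0.1,"slide":[0,0,-1],"turn":0},
  {"grip":0.1,"slide":[0,0,0],"turn":0},
])

```text
time_s: 20.8
ee_pos: [0.6087, 0.1433, 0.1359]
orientation: [-0.163, -3.137, 0.0]
wrist_force: [-0.1, 0.1, -0.5]
finger_gap: 0.0186
grip_force: 49.1
```

Emit:
drive_tool([
  {"grip":0.1,"slide":[0,0,-1],"turn":0},
  {"grip":0.1,"slide":[0,0,-1],"turn":0},
  {"grip":0.1,"slide":[0,0,0],"turn":0},
])

```text
time_s: 21.18
ee_pos: [0.6087, 0.1433, 0.1339]
orientation: [-0.163, -3.137, 0.0]
wrist_force: [-0.6, 0.4, -1.2]
finger_gap: 0.0188
grip_force: 49.1
```

Emit:
drive_tool([
  {"grip":0.1,"slide":[0,0,-1],"turn":0},
  {"grip":0.1,"slide":[0,0,0],"turn":0},
])

```text
time_s: 21.42
ee_pos: [0.6087, 0.1433, 0.1329]
orientation: [-0.163, -3.137, 0.0]
wrist_force: [-0.4, -0.5, -0.3]
finger_gap: 0.0187
grip_force: 49.1
```

Emit:
drive_tool([
  {"grip":0.1,"slide":[0,0,-2],"turn":0},
  {"grip":0.1,"slide":[0,0,-2],"turn":0},
  {"grip":0.1,"slide":[0,0,-2],"turn":0},
  {"grip":0.1,"slide":[0,0,0],"turn":0},
])

```text
time_s: 21.92
ee_pos: [0.6087, 0.1434, 0.1268]
orientation: [-0.163, -3.137, -0.0]
wrist_force: [1.0, 0.2, -1.6]
finger_gap: 0.0189
grip_force: 49.1
```

Emit:
drive_tool([
  {"grip":0.1,"slide":[0,0,-2],"turn":0},
  {"grip":0.1,"slide":[0,0,-2],"turn":0},
  {"grip":0.1,"slide":[0,0,-2],"turn":0},
  {"grip":0.1,"slide":[0,0,-2],"turn":0},
  {"grip":0.1,"slide":[0,0,0],"turn":0},
])

```text
time_s: 22.55
ee_pos: [0.6087, 0.1434, 0.1188]
orientation: [-0.163, -3.137, -0.0]
wrist_force: [-0.6, 0.4, -0.5]
finger_gap: 0.019
grip_force: 49.2
```

Emit:
drive_tool([
  {"grip":0.1,"slide":[0,0,-1],"turn":0},
  {"grip":0.1,"slide":[0,0,-1],"turn":0},
  {"grip":0.1,"slide":[0,0,0],"turn":0},
])

```text
time_s: 22.92
ee_pos: [0.6088, 0.1434, 0.1171]
orientation: [0.163, 3.137, 0.0]
wrist_force: [-0.6, -0.4, 0.2]
finger_gap: 0.0191
grip_force: 49.2
```

Emit:
drive_tool([
  {"grip":0.1,"slide":[0,0,-1],"turn":0},
  {"grip":0.1,"slide":[0,0,-0.5],"turn":0},
  {"grip":0.1,"slide":[0,0,0],"turn":0},
])

```text
time_s: 23.3
ee_pos: [0.6089, 0.1434, 0.117]
orientation: [-0.163, -3.137, 0.0]
wrist_force: [-2.0, 0.7, 5.9]
finger_gap: 0.0187
grip_force: 50.1
```

Emit:
drive_tool([
  {"grip":0.1,"slide":[0,0,-0.7],"turn":0},
  {"grip":0.1,"slide":[0,0,0],"turn":0},
])

```text
time_s: 23.55
ee_pos: [0.6089, 0.1434, 0.117]
orientation: [-0.163, -3.137, 0.0]
wrist_force: [-4.2, -1.1, 8.9]
finger_gap: 0.0187
grip_force: 50.4
```

The stop is rigid at TCP z = 0.117, which puts the foot at 0.051, so the pin is fully home. I'll ease off, open and rise.

Emit:
drive_tool([
  {"grip":0.1,"slide":[0,0,1.5],"turn":0},
  {"grip":0.5,"slide":[0,0,0],"turn":0},
  {"grip":0.5,"slide":[0,0,0],"turn":0},
  {"grip":0.5,"slide":[0,0,0],"turn":0},
  {"grip":0.5,"slide":[0,0,0],"turn":0},
  {"grip":0.5,"slide":[0,0,5],"turn":0},
  {"grip":0.5,"slide":[0,0,20],"turn":0},
  {"grip":0.5,"slide":[0,0,30],"turn":0},
])

```text
time_s: 24.55
ee_pos: [0.6083, 0.1433, 0.1722]
orientation: [-0.163, -3.136, 0.0]
wrist_force: [0.7, -0.4, 0.5]
finger_gap: 0.0428
grip_force: 0.0
```

Emit:
drive_tool([
  {"grip":0.5,"slide":[0,0,50],"turn":0},
  {"grip":0.5,"slide":[-20,50,20],"turn":0},
  {"grip":0.5,"slide":[-20,60,0],"turn":0},
  {"grip":0.5,"slide":[-20,60,0],"turn":0},
  {"grip":0.5,"slide":[-20,60,0],"turn":0},
  {"grip":0.5,"slide":[0,0,0],"turn":0},
  {"grip":0.5,"slide":[0,0,0],"turn":0},
])

```text
time_s: 25.42
ee_pos: [0.5297, 0.3714, 0.2427]
orientation: [0.161, 3.136, 0.0]
wrist_force: [-0.2, -0.6, -0.8]
finger_gap: 0.0427
grip_force: 0.0
```

```bash
python3 - <<'E'
from h import *
S=readout.get_state();print(S["ee_pos"],S["time_s"])
s=capture("scene");t=capture("top")
W=np.zeros((480,800,3));W[:,:480]=crop(s,320,400,140,220,6);W[:320,480:]=crop(t,274,314,164,204,8);cv2.imwrite("pics/v_crop.png",np.clip(W*1.4,0,255).astype(np.uint8))
E
```

```text
[0.52971002 0.37142254 0.2426715 ] 25.425
```

View pics/v_crop.png

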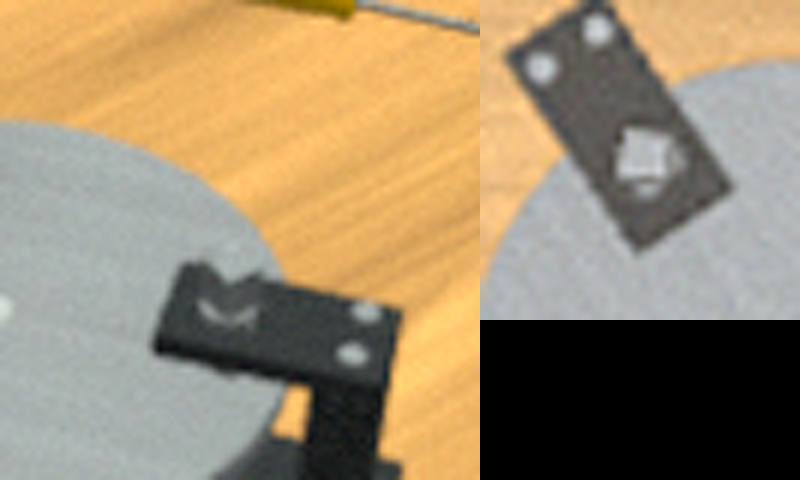

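The top view shows the pin's square head upright over the slot at crop (645,155), with the collar around it. The scene view shows the collar resting on the arm at crop (230,310), and the gripper is clear. Handing in.

```bash
python3 -c "
from bench import job
print(job.sign_off())"
```

```text
the job is handed in; nothing more can be done
None
```

I stopped the deck with its hole under the slot and pushed the lock pin fully home with its collar on the bracket. I released it and handed the job in at about 25.5 s; the sign-off returned no verdict.

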